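# Find and tag the worn clamp of a bread-shelf fence

## Task

One of the three clamp levers that hold the wire fence on the bread shelf is worn. Working from the left lever to the right one, push each with about 10 N near its free end, clockwise as seen from above, never with more than 20 N: a sound lever holds firm and the worn one gives way; swing that one round until it stops. When all three have been tried, take the label tag from its wooden stand and plug it fully into the socket of the worn clamp, let go, and leave the jars and box alone.

Things in the scene. Friction and masses are not known exactly. Their poses are not given: they have to be found in the camera images.
- clamp_a: The left (+y) clamp: aluminium block 135 x 50 x 30 mm fixed on the 30 mm thick shelf board, its top 60 mm above the table. Origin on the lever's pivot axis at the block's underside; z up, x towards the wire fence (at x 125 mm, its top 85 mm above the table), y to the left. The block spans x -25 to +110, y -25 to +25 mm. It does not move.
- lever_a: Black lever of the left (+y) clamp. Origin on the pivot, on the block's top. It starts along the clamp's -x and turns only clockwise from above (free end towards the clamp's +y). A sound lever yields springily, 5 N m/rad (5 mm at 10 N, 50 mm from the pivot), and returns; the worn one turns at 0.12 N m (2.4 N at 50 mm) to a like springy stop at 0.7 rad and stays. Which one is worn varies and is not visible.
- lever_a_tip (a point): Mid-thickness point of the left (+y) lever, 68 mm from the pivot and 8 mm short of its free end. The lever is a level bar 12 mm wide, 14 mm high, its underside 33 mm above the board (63 mm above the table), its top 77 mm above the table, on a round hub 28 mm across whose top is 78 mm above the table. Axes: x along the bar towards the pivot, z up.
- socket_a (a point): Centre of the mouth of the round tag socket in the top of the left (+y) clamp block, 45 mm from the pivot along the clamp's +x, 60 mm above the table. Hole 17 mm wide, 22 mm deep, chamfered 2 mm; axes those of the clamp.
- clamp_b: The middle clamp: aluminium block 135 x 50 x 30 mm fixed on the 30 mm thick shelf board, its top 60 mm above the table. Origin on the lever's pivot axis at the block's underside; z up, x towards the wire fence (at x 125 mm, its top 85 mm above the table), y to the left. The block spans x -25 to +110, y -25 to +25 mm. It does not move.
- lever_b: Black lever of the middle clamp. Origin on the pivot, on the block's top. It starts along the clamp's -x and turns only clockwise from above (free end towards the clamp's +y). A sound lever yields springily, 5 N m/rad (5 mm at 10 N, 50 mm from the pivot), and returns; the worn one turns at 0.12 N m (2.4 N at 50 mm) to a like springy stop at 0.7 rad and stays. Which one is worn varies and is not visible.
- lever_b_tip (a point): Mid-thickness point of the middle lever, 68 mm from the pivot and 8 mm short of its free end. The lever is a level bar 12 mm wide, 14 mm high, its underside 33 mm above the board (63 mm above the table), its top 77 mm above the table, on a round hub 28 mm across whose top is 78 mm above the table. Axes: x along the bar towards the pivot, z up.
- socket_b (a point): Centre of the mouth of the round tag socket in the top of the middle clamp block, 45 mm from the pivot along the clamp's +x, 60 mm above the table. Hole 17 mm wide, 22 mm deep, chamfered 2 mm; axes those of the clamp.
- clamp_c: The right (-y) clamp: aluminium block 135 x 50 x 30 mm fixed on the 30 mm thick shelf board, its top 60 mm above the table. Origin on the lever's pivot axis at the block's underside; z up, x towards the wire fence (at x 125 mm, its top 85 mm above the table), y to the left. The block spans x -25 to +110, y -25 to +25 mm. It does not move.
- lever_c: Black lever of the right (-y) clamp. Origin on the pivot, on the block's top. It starts along the clamp's -x and turns only clockwise from above (free end towards the clamp's +y). A sound lever yields springily, 5 N m/rad (5 mm at 10 N, 50 mm from the pivot), and returns; the worn one turns at 0.12 N m (2.4 N at 50 mm) to a like springy stop at 0.7 rad and stays. Which one is worn varies and is not visible.
- lever_c_tip (a point): Mid-thickness point of the right (-y) lever, 68 mm from the pivot and 8 mm short of its free end. The lever is a level bar 12 mm wide, 14 mm high, its underside 33 mm above the board (63 mm above the table), its top 77 mm above the table, on a round hub 28 mm across whose top is 78 mm above the table. Axes: x along the bar towards the pivot, z up.
- socket_c (a point): Centre of the mouth of the round tag socket in the top of the right (-y) clamp block, 45 mm from the pivot along the clamp's +x, 60 mm above the table. Hole 17 mm wide, 22 mm deep, chamfered 2 mm; axes those of the clamp.
- tag_stand: Wooden block 80 x 80 x 30 mm on the table with the same kind of socket (17 mm wide, 22 mm deep) in the middle of its top; the tag stands in it at the start. Origin at the centre of its underside. It is fixed.
- tag_mid (a point): Centre of the plate of the tag, a black label holder with white faces: plate 44 mm wide (x), 12 mm thick (y, grasp across this), 44 mm high (z, up) on a round collar 24 mm across, 4 mm thick, and a round pin 14 mm across, 18 mm long. This point is 44 mm above the pin's lower end and 26 mm above the collar's underside, which rests on the socket's rim when fully in. About 60 g.
- tag_foot (a point): Lower end of the tag's pin, on its axis. With the tag fully in, it is 18 mm below the socket's mouth.
- jam_jar: Loose jam jar 68 mm across, 95 mm high; a bystander, leave it alone. Origin at the centre of its underside.
- rusk_box: Loose cardboard box 60 x 150 x 190 mm high; a bystander, leave it alone. Origin at the centre of its underside.
- honey_jar: Loose honey jar 60 mm across, 100 mm high; a bystander, leave it alone. Origin at the centre of its underside.
There are look-alikes about, which are no part of the job. What is shaped like the part that bears tag_mid but orange or pink is not meant.

How it is judged:
By the outcome, as a careful person would: the job done as asked, in the order asked, and still so for the second after the job is handed in, with the robot touching nothing.
It also fails if it takes over 72 s, if anything falls off the work surface, if the arm or the gripper's body presses on something with over 40 N, if the wrist force passes 120 N, or if a joint passes its speed limit or range.

## Robot

A 6-joint arm with a two-finger parallel gripper is mounted at the origin on the work surface. World frame = base frame: x ahead of the robot, y to its left, z up, the work surface at z = 0. Lengths are in mm, angles in degrees, forces in N, time in s.
With the tool pointing down it reaches from about 350 to 975 mm from the base axis. Payload 17.4 kg.
Tool frame: the origin (TCP) lies midway between the tips of the shut fingers; the grasp point (between the pads) lies 19 mm behind it; y points along the fingers, x is the direction in which the jaws open and shut, and the axes are right-handed (so a half turn about y gives the same grasp; the last joint's range is limited). The gripper opens to 85 mm and grips with 20 to 120 N. Pads are 22 mm wide; open, the fingers measure 114 mm over their backs; the gripper's body (76 mm by 85 mm) begins 54 mm behind the grasp point. The pads swing forward as they close: fully open they stand 13 mm farther back than shut.
Start: joints at [70.256, 6.646, 82.598, -0, 90.757, -2.166], TCP at [203.865, 643.484, 231.303] pointing down, gripper open.
Joint ranges: [-162.19, 162.19], [-47.58, 125.68], [4.15, 143.07], [-65.23, 245.23], [0.69, 171.88], [-170.13, 170.13]. Speed limits (degrees/s): [108.29, 108.29, 127.2, 180, 180, 180].

## Interface

Orientations are given as a 3x3 rotation matrix whose columns are the frame's x, y, z axes.
In Python, from plant import env gives the robot as it stands.
- The arm moves only by the shell command python3 -m pendant 'ROWS' [OPENING] [FORCE]. ROWS is JSON, a list of rows, each an object with "travel": the shift along the tool's x, y, z in units of 30 mm (1.0 is 30 mm), a list of three; "roll": the turn about the tool's y in units of 6 degrees (1.0 is 6 degrees). A call has 1 to 20 rows; each row is the pose to reach, as a shift and turn from the pose commanded when the call began, along the tool's axes at that moment; what a row does not reach only later rows make up. A row lasts 1/12 s, in which the tool goes at most 41.7 mm and 7.16 degrees, less where a joint would pass 70% of its speed; a pose out of reach is approached as far as the arm can. A call with a gripper value outside its range is refused whole. OPENING is the closure in counts, from 0 (fully open) to 255 (shut), set as the call begins (- or left out, the last holds). The fingers move at their own pace and stop on an object; FORCE is the grip in N (left out, the last holds). Time passes only in rows, so rows that repeat a pose let the fingers close. It gives the time, the measured TCP pose, the force and the opening at its end, in the units of the state.
- env.read_state(): the state, without advancing time (a new reading comes with each control period).
- env.get_image(name): name is "scene" or "top" or "wrist"; returns a dict with "pixels" (400x640x3 uint8, red, green, blue), "range_z" (400x640 float32, mm along the optical axis (not along the pixel's ray), 0 where there is no reading), "fx", "fy", "cx", "cy" (pixels), "rvec" (rotation vector, rad) and "tvec" (3), from world to camera coordinates, as OpenCV has them. Camera axes: x right, y down, z forward; pixel columns grow to the right and rows downward; lengths in mm; the calibration is good to about 2 mm. A picture is of the moment at which its call begins.
- env.sign_off(): hands the job in, once; it reports no verdict.
The state is a dict: "time": time; "joint_positions": joint angles; "qvel": joint speeds; "tau": joint torques, N m; "tcp_pos": TCP position; "eef_rot": TCP orientation; "contact_force": force on the tool from outside, world axes, zero at the start; "moment": the same for the moment, N m; "grip_width": finger opening in mm.
Only numpy, scipy, OpenCV 4.12 (cv2) and the standard library are available. Lean on these libraries where they do the work, as an engineer would, in place of code of your own. Each camera call takes 0.05 s, during which the arm holds its last target. There are 200 camera calls.

## Working session

There is one attempt and no reset: what is moved stays moved. The work goes in short steps, Python scripts to look and compute and a shell command to move; the robot and the scene stay as the last step left them, time stands still between calls to the robot, and variables do not carry over. Pictures are saved under pics/ and viewed, about 8 in all and at most 12, crops included, and the job is handed in when it is done.

```bash
mkdir -p pics
cat > h.py <<'E'
import numpy as np,cv2
from plant import env
def snap(n,f):
    im=env.get_image(n); np.savez(''+f+'.npz',**im)
    cv2.imwrite(f'pics/{f}.png',im['pixels'][:,:,::-1]); return im
def load(f): return np.load(''+f+'.npz')
def pt(im,u,v,z=None):
    R=cv2.Rodrigues(im['rvec'].astype(float))[0]; t=im['tvec'].reshape(3)
    ray=np.array([(u-im['cx'])/im['fx'],(v-im['cy'])/im['fy'],1.])
    c=-R.T@t; d=R.T@ray
    if z is None: return c+d*float(im['range_z'][int(round(v)),int(round(u))])
    return c+d*(z-c[2])/d[2]
def crop(f,x0,x1,y0,y1,k,o):
    p=load(f)['pixels'][y0:y1,x0:x1,::-1]
    cv2.imwrite(f'pics/{o}.png',cv2.resize(p,None,fx=k,fy=k,interpolation=cv2.INTER_CUBIC))
E
python3 - <<'E'
from h import *
snap('scene','s0');snap('top','t0')
a=cv2.imread('pics/s0.png');b=cv2.imread('pics/t0.png')
s=env.read_state();print(s['time'],s['tcp_pos'],s['eef_rot'],s['contact_force'],s['grip_width'])
E
```

```text
0.1 [203.80226605 643.3485017  230.63519316] [[ 3.01979802e-01 -3.41496833e-04 -9.53314262e-01]
 [ 9.53313818e-01 -9.21275664e-04  3.01979992e-01]
 [-9.81390440e-04 -9.99999517e-01  4.73470066e-05]] [-0.52414336  0.04482989  0.2088833 ] 85.43025199416148
```

View pics/t0.png

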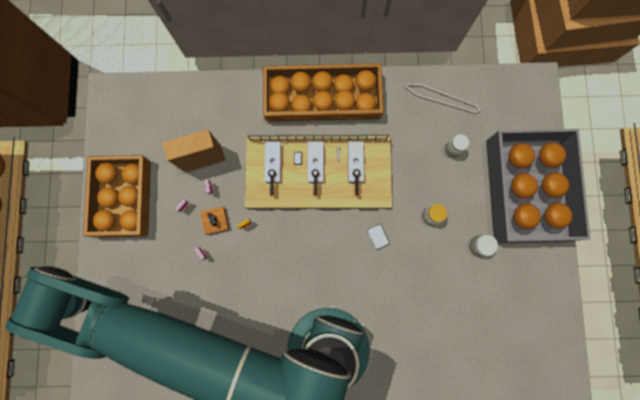

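View pics/s0.png

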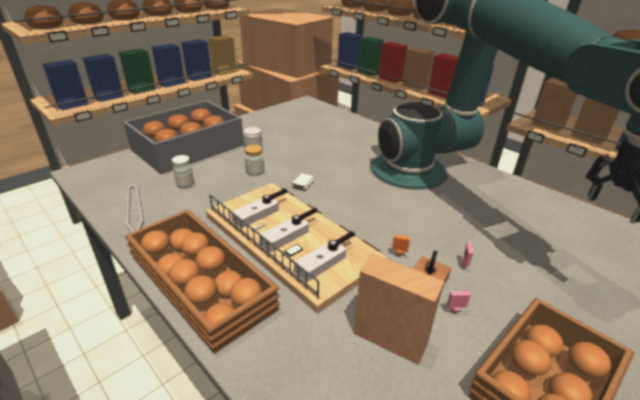

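Top view: clamps a, b and c have hubs near (272,173), (315,174) and (356,173). For the tag there are several candidates. The black one in the wooden stand at (213,220) fits the description. The orange one at (244,224) and the pink ones at (181,206), (209,187) and (200,253) are look-alikes. I'll confirm this in a crop.

Run:
```python
from h import *
t=load('t0')
a=cv2.resize(t['pixels'][125:215,235:400,::-1],None,fx=4.8,fy=4.8,interpolation=cv2.INTER_CUBIC)[:, :790]
b=cv2.resize(t['pixels'][195:245,190:260,::-1],None,fx=3,fy=3,interpolation=cv2.INTER_CUBIC)
o=np.zeros((a.shape[0]+150,790,3),np.uint8);o[:a.shape[0]]=a;o[a.shape[0]:,:210]=b
cv2.imwrite('pics/c1.png',o);print(a.shape,t['fx'],t['cx'],t['cy'],-cv2.Rodrigues(t['rvec'])[0].T@t['tvec'].reshape(3))
```

```text
(432, 790, 3) 457.86925820718506 316.40263496599255 198.81368459383336 [ 270.66129545   16.40187203 1568.85729843]
```

View pics/c1.png

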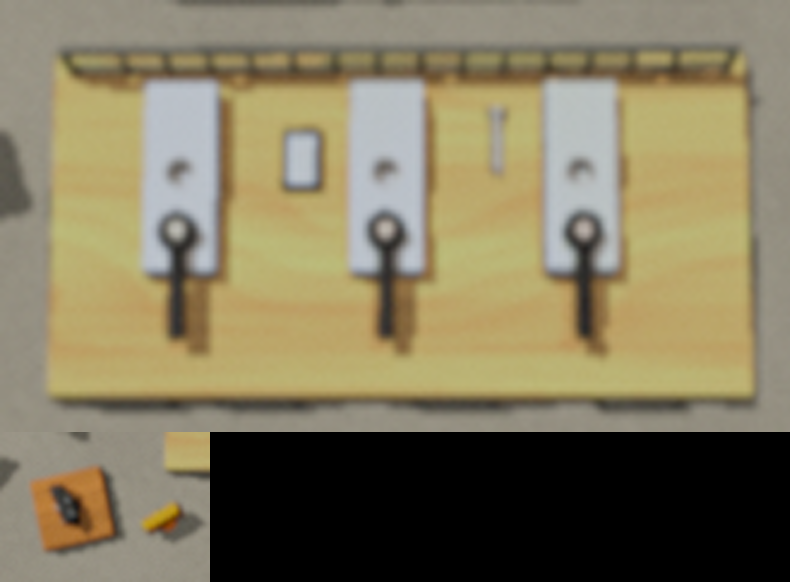

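The crop confirms it: the black tag stands in the wooden stand at crop (67,505), with an orange look-alike at (162,517). Lever tips are at crop (177,335), (386,335) and (585,335). Sockets are at (179,171), (386,171) and (580,171).

Run:
```python
from h import *
t=load('t0')
f=lambda u,v:(235+(u+.5)/4.8-.5,125+(v+.5)/4.8-.5)
for n,uh,us,ut in[('a',177,179,177),('b',386,386,386),('c',583,580,585)]:
    print(n,'hub',pt(t,*f(uh,231),78).round(1),'sock',pt(t,*f(us,171),60).round(1),'end',pt(t,*f(ut,337),77).round(1))
g=lambda u,v:(190+(u+.5)/3-.5,195+(v-432+.5)/3-.5)
for p in[(32,482),(103,467),(117,537),(45,550)]:print('stand',pt(t,*g(*p),30).round(1))
print('tagtop',pt(t,*g(66,500),78).round(1))
s=env.read_state()
```

```text
a hub [583.1 177.   78. ] sock [629.9 177.3  60. ] end [509.  177.5  77. ]
b hub [579.9  32.3  78. ] sock [626.7  31.6  60. ] end [505.9  33.7  77. ]
c hub [ 576.9 -103.8   78. ] sock [ 623.6 -104.6   60. ] end [ 502.9 -102.9   77. ]
stand [464.9 424.6  30. ]
stand [480.3 344.2  30. ]
stand [400.6 327.7  30. ]
stand [387.6 408.6  30. ]
tagtop [438.2 374.2  78. ]
```

```bash
R='{"travel":[-12.61,1.0,-15.04],"roll":-2.93}'; python3 -m pendant '[{"travel":[-12.61,1.0,-15.04],"roll":-2.93},{"travel":[-12.61,1.0,-15.04],"roll":-2.93},{"travel":[-12.61,1.0,-15.04],"roll":-2.93},{"travel":[-12.61,1.0,-15.04],"roll":-2.93},{"travel":[-12.61,1.0,-15.04],"roll":-2.93},{"travel":[-12.61,1.0,-15.04],"roll":-2.93},{"travel":[-12.61,1.0,-15.04],"roll":-2.93},{"travel":[-12.61,1.0,-15.04],"roll":-2.93},{"travel":[-12.61,1.0,-15.04],"roll":-2.93},{"travel":[-12.61,1.0,-15.04],"roll":-2.93},{"travel":[-12.61,1.0,-15.04],"roll":-2.93},{"travel":[-12.61,1.0,-15.04],"roll":-2.93},{"travel":[-12.61,1.0,-15.04],"roll":-2.93},{"travel":[-12.61,1.0,-15.04],"roll":-2.93},{"travel":[-12.61,1.0,-15.04],"roll":-2.93},{"travel":[-12.61,1.0,-15.04],"roll":-2.93},{"travel":[-12.61,1.0,-15.04],"roll":-2.93},{"travel":[-12.61,1.0,-15.04],"roll":-2.93}]' 255 60
python3 -c "
from h import *
snap('wrist','w1');s=env.read_state();print(s['time'],s['eef_rot'].round(3),s['contact_force'],s['grip_width'])"
```

```text
time: 1.6
tcp_pos: [519.3, 147.5, 201.3]
eef_rot: [[-0.001, -0.0, -1.0], [1.0, 0.0, -0.001], [0.0, -1.0, 0.0]]
contact_force: [0.1, 0.3, -0.0]
grip_width: 0.5
1.65 [[-0.001 -0.    -1.   ]
 [ 1.     0.    -0.001]
 [ 0.    -1.     0.   ]] [0.57390723 0.09914912 0.02388229] -0.27879290326478573
```

View pics/w1.png

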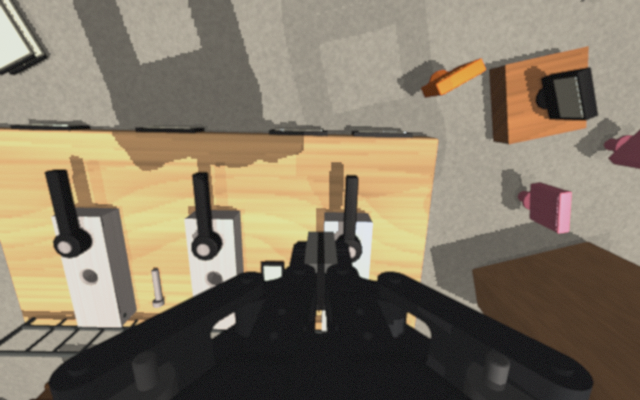

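The wrist view shows lever ends at (351,178), (201,175) and (57,173), sockets b at (214,279) and c at (90,277), and the tag plate at about (572,95).

Run:
```python
from h import *
t=load('w1')
for n,p,z in[('a end',(351,178),77),('b end',(201,175),77),('c end',(57,173),77),('b hub',(206,244),78),('c hub',(66,246),78),('b sock',(214,279),60),('c sock',(90,277),60)]:
    print(n,pt(t,*p,z).round(1),pt(t,*p).round(1))
crop('w1',480,620,40,150,5,'c2')
```

```text
a end [508.8 176.   77. ] [509.  176.2  75.7]
b end [505.9  36.2  77. ] [505.9  36.2  76.9]
c end [504.  -97.3  77. ] [504.3 -98.5  75.7]
b hub [575.5  33.8  78. ] [575.6  33.7  77.8]
c hub [ 577.7 -105.7   78. ] [ 576.4 -103.1   80.8]
b sock [626.1  30.4  60. ] [632.5  26.1  49.6]
c sock [ 623.6 -105.4   60. ] [ 629.4 -113.9   50.4]
```

View pics/c2.png

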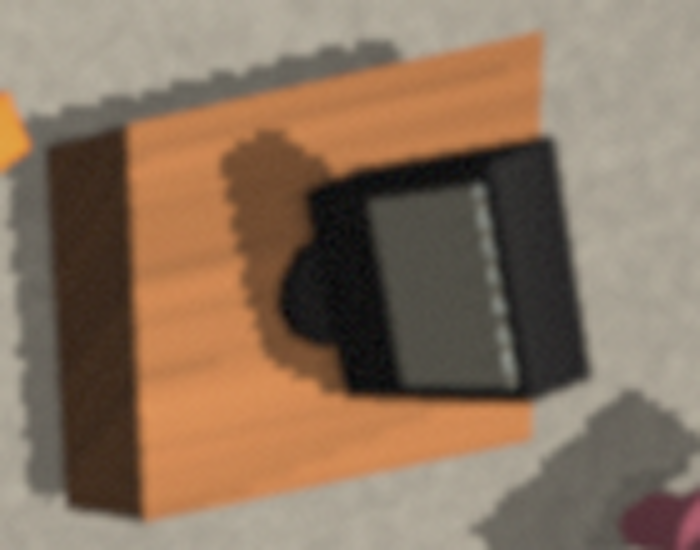

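```bash
python3 -m pendant '[{"travel":[-0.1,1.4,0],"roll":0},{"travel":[-0.1,2.8,0],"roll":0},{"travel":[-0.1,4.2,0],"roll":0},{"travel":[-0.1,4.75,0],"roll":0},{"travel":[-0.1,4.75,0],"roll":0},{"travel":[-0.1,4.75,0],"roll":0}]'
```

```text
time: 2.15
tcp_pos: [519.3, 144.5, 59.0]
eef_rot: [[-0.002, -0.001, -1.0], [1.0, -0.0, -0.002], [-0.0, -1.0, 0.001]]
contact_force: [-0.0, 0.3, 1.5]
grip_width: -0.0
```

```bash
python3 -m pendant '[{"travel":[0.2,0,0],"roll":0},{"travel":[0.3,0,0],"roll":0},{"travel":[0.4,0,0],"roll":0},{"travel":[0.5,0,0],"roll":0},{"travel":[0.5,0,0],"roll":0}]'
```

```text
time: 2.57
tcp_pos: [520.1, 159.2, 59.7]
eef_rot: [[-0.0, 0.001, -1.0], [1.0, 0.0, -0.0], [0.0, -1.0, -0.001]]
contact_force: [0.6, -0.3, -0.2]
grip_width: -0.2
```

```bash
python3 -m pendant '[{"travel":[0.07,0,0],"roll":0},{"travel":[0.14,0,0],"roll":0},{"travel":[0.2,0,0],"roll":0},{"travel":[0.2,0,0],"roll":0}]'
```

```text
time: 2.9
tcp_pos: [520.0, 164.2, 59.2]
eef_rot: [[0.0, 0.0, -1.0], [1.0, -0.001, 0.0], [-0.001, -1.0, -0.0]]
contact_force: [-1.4, -6.3, 4.9]
grip_width: 0.2
```

```bash
python3 -m pendant '[{"travel":[0.05,0,0],"roll":0},{"travel":[0.1,0,0],"roll":0},{"travel":[0.1,0,0],"roll":0},{"travel":[0.1,0,0],"roll":0}]'
```

```text
time: 3.23
tcp_pos: [520.1, 166.8, 59.3]
eef_rot: [[0.0, 0.001, -1.0], [1.0, -0.001, 0.0], [-0.001, -1.0, -0.001]]
contact_force: [0.4, -9.4, 5.9]
grip_width: 0.0
```

Lever a held 9.4 N at 1.25 N/mm, so it is sound. Next is lever b.

```bash
python3 -m pendant '[{"travel":[-0.4,0,0],"roll":0},{"travel":[-0.8,0,0],"roll":0},{"travel":[-0.9,-1.4,0],"roll":0},{"travel":[-2.2,-1.5,0.1],"roll":0},{"travel":[-3.5,-1.5,0.1],"roll":0},{"travel":[-4.8,-1.5,0.1],"roll":0},{"travel":[-5.4,-1.5,0.1],"roll":0},{"travel":[-5.4,-1.5,0.1],"roll":0},{"travel":[-5.4,-0.7,0.1],"roll":0},{"travel":[-5.4,0,0.1],"roll":0},{"travel":[-5.4,0,0.1],"roll":0},{"travel":[-5.4,0,0.1],"roll":0}]'
```

```text
time: 4.23
tcp_pos: [516.1, 5.5, 58.3]
eef_rot: [[0.0, -0.002, -1.0], [1.0, 0.0, 0.0], [0.0, -1.0, 0.002]]
contact_force: [-0.1, 0.5, 1.4]
grip_width: 0.4
```

```bash
python3 -m pendant '[{"travel":[0.2,0,0],"roll":0},{"travel":[0.35,0,0],"roll":0},{"travel":[0.45,0,0],"roll":0},{"travel":[0.52,0,0],"roll":0},{"travel":[0.58,0,0],"roll":0},{"travel":[0.58,0,0],"roll":0}]'
```

```text
time: 4.73
tcp_pos: [517.2, 22.8, 60.1]
eef_rot: [[-0.001, 0.001, -1.0], [1.0, -0.002, -0.001], [-0.002, -1.0, -0.001]]
contact_force: [-0.6, -9.4, 0.1]
grip_width: -0.3
```

```bash
python3 -m pendant '[{"travel":[0.03,0,0],"roll":0},{"travel":[0.03,0,0],"roll":0},{"travel":[0.03,0,0],"roll":0}]'
```

```text
time: 4.98
tcp_pos: [517.2, 23.4, 60.1]
eef_rot: [[-0.0, 0.001, -1.0], [1.0, -0.002, -0.0], [-0.002, -1.0, -0.001]]
contact_force: [-0.6, -11.0, 1.2]
grip_width: 0.0
```

Lever b held 11 N, so it is sound too. Lever c still has to be tried.

```bash
python3 -m pendant '[{"travel":[-0.4,0,0],"roll":0},{"travel":[-0.8,0,0],"roll":0},{"travel":[-0.9,-1.4,0],"roll":0},{"travel":[-2.2,-1.5,0.1],"roll":0},{"travel":[-3.5,-1.5,0.1],"roll":0},{"travel":[-4.8,-1.5,0.1],"roll":0},{"travel":[-5.3,-1.5,0.1],"roll":0},{"travel":[-5.3,-1.5,0.1],"roll":0},{"travel":[-5.3,-0.7,0.1],"roll":0},{"travel":[-5.3,0,0.1],"roll":0},{"travel":[-5.3,0,0.1],"roll":0},{"travel":[-5.3,0,0.1],"roll":0}]'
```

```text
time: 5.98
tcp_pos: [513.4, -134.9, 58.7]
eef_rot: [[-0.0, -0.001, -1.0], [1.0, 0.001, -0.0], [0.001, -1.0, 0.001]]
contact_force: [-0.2, 0.0, 0.0]
grip_width: 0.1
```

```bash
python3 -m pendant '[{"travel":[0.2,0,0],"roll":0},{"travel":[0.35,0,0],"roll":0},{"travel":[0.45,0,0],"roll":0},{"travel":[0.52,0,0],"roll":0},{"travel":[0.6,0,0],"roll":0},{"travel":[0.68,0,0],"roll":0},{"travel":[0.68,0,0],"roll":0}]'
```

```text
time: 6.57
tcp_pos: [513.9, -114.3, 59.0]
eef_rot: [[-0.0, 0.0, -1.0], [1.0, 0.0, -0.0], [0.0, -1.0, -0.0]]
contact_force: [0.1, -1.8, 0.2]
grip_width: 0.0
```

Lever c gives way at 1.8 N, so it is the worn one. I'll swing it along its arc to the stop.

```bash
python3 -m pendant '[{"travel":[0.1,0,0],"roll":0},{"travel":[0.2,0,0],"roll":0},{"travel":[0.3,0,-0.03],"roll":0},{"travel":[0.4,0,-0.06],"roll":0},{"travel":[0.5,0,-0.1],"roll":0},{"travel":[0.6,0,-0.14],"roll":0},{"travel":[0.7,0,-0.18],"roll":0},{"travel":[0.8,0,-0.2],"roll":0},{"travel":[0.8,0,-0.2],"roll":0}]'
```

```text
time: 7.32
tcp_pos: [520.0, -90.2, 58.8]
eef_rot: [[-0.0, 0.0, -1.0], [1.0, 0.0, -0.0], [0.0, -1.0, -0.0]]
contact_force: [0.5, -1.6, -0.3]
grip_width: 0.1
```

```bash
python3 -m pendant '[{"travel":[0.08,0,-0.03],"roll":0},{"travel":[0.16,0,-0.06],"roll":0},{"travel":[0.24,0,-0.1],"roll":0},{"travel":[0.24,0,-0.1],"roll":0}]'
```

```text
time: 7.65
tcp_pos: [522.9, -83.2, 58.8]
eef_rot: [[-0.0, 0.0, -1.0], [1.0, 0.0, -0.0], [0.0, -1.0, -0.0]]
contact_force: [0.4, -2.3, -0.7]
grip_width: 0.2
```

```bash
python3 -m pendant '[{"travel":[0.06,0,-0.05],"roll":0},{"travel":[0.1,0,-0.08],"roll":0},{"travel":[0.1,0,-0.08],"roll":0}]'
```

```text
time: 7.9
tcp_pos: [525.1, -80.5, 58.7]
eef_rot: [[-0.0, -0.001, -1.0], [1.0, -0.0, -0.0], [-0.0, -1.0, 0.001]]
contact_force: [-1.9, -3.3, 0.9]
grip_width: 0.1
```

```bash
python3 -m pendant '[{"travel":[0.07,0,-0.04],"roll":0},{"travel":[0.12,0,-0.08],"roll":0},{"travel":[0.12,0,-0.08],"roll":0}]'
```

```text
time: 8.15
tcp_pos: [527.5, -77.4, 58.8]
eef_rot: [[0.0, -0.0, -1.0], [1.0, -0.001, 0.0], [-0.001, -1.0, 0.0]]
contact_force: [-2.1, -9.1, 0.9]
grip_width: -0.3
```

The stop is reached at 9.3 N. I'll back off, lift clear, and work out the tag's pose from the crop: its top-face corners are near crop (485,158), (550,140), (590,378) and (530,397).

```bash
python3 -m pendant '[{"travel":[-0.4,0,0.2],"roll":0},{"travel":[-0.9,0,0.4],"roll":0},{"travel":[-0.9,-1.2,0.4],"roll":0},{"travel":[-0.9,-2.5,0.4],"roll":0},{"travel":[-0.9,-3.5,0.4],"roll":0},{"travel":[-0.9,-3.5,0.4],"roll":0}]'
python3 - <<'E'
from h import *
t=load('w1')
P=[]
for p in[(485,158),(550,140),(590,378),(530,397)]:
    q=pt(t,480+(p[0]+.5)/5-.5,40+(p[1]+.5)/5-.5,78);P.append(q);print(q.round(1))
P=np.array(P);print(P.mean(0))
for a,b in((0,1),(1,2),(3,2),(0,3)):
    d=P[b]-P[a];print(np.linalg.norm(d).round(1),np.degrees(np.arctan2(d[1],d[0])).round(1))
m=(480+108,40+52);print(pt(t,*m).round(1))
E
```

```text
time: 8.65
tcp_pos: [517.3, -104.8, 170.7]
eef_rot: [[0.0, 0.008, -1.0], [1.0, -0.001, 0.0], [-0.001, -1.0, -0.008]]
contact_force: [-0.2, 0.2, 1.1]
grip_width: -0.2
[416.3 363.8  78. ]
[413.5 374.   78. ]
[452.2 390.8  78. ]
[455.4 381.1  78. ]
[434.34948694 377.41360971  78.        ]
10.6 105.3
42.1 23.5
10.3 108.3
42.7 23.9
[432.9 378.2  77.3]
```

The plate lies along about 24°, is about 11 mm thick and 42 mm wide, and is centred near (434,377). Those sizes match the description.

```bash
python3 -m pendant '[{"travel":[16.05,0.3,2.77],"roll":-4},{"travel":[16.05,0.3,2.77],"roll":-4},{"travel":[16.05,0.3,2.77],"roll":-4},{"travel":[16.05,0.3,2.77],"roll":-4},{"travel":[16.05,0.3,2.77],"roll":-4},{"travel":[16.05,0.3,2.77],"roll":-4},{"travel":[16.05,0.3,2.77],"roll":-4},{"travel":[16.05,0.3,2.77],"roll":-4},{"travel":[16.05,0.3,2.77],"roll":-4},{"travel":[16.05,0.3,2.77],"roll":-4},{"travel":[16.05,0.3,2.77],"roll":-4},{"travel":[16.05,0.3,2.77],"roll":-4},{"travel":[16.05,0.3,2.77],"roll":-4},{"travel":[16.05,0.3,2.77],"roll":-4},{"travel":[16.05,0.3,2.77],"roll":-4}]' 105 40
python3 - <<'E'
from h import *
w=snap('wrist','w2');snap('top','t2')
o=np.zeros((560,640,3),np.uint8);o[:400]=w['pixels'][:,:,::-1]
c=load('t2')['pixels'][140:180,330:385,::-1];c=cv2.resize(c,None,fx=4,fy=4,interpolation=cv2.INTER_CUBIC);o[400:560,:220]=c
cv2.imwrite('pics/c3.png',o)
E
```

```text
time: 9.9
tcp_pos: [432.5, 376.9, 154.6]
eef_rot: [[-0.407, -0.0, -0.913], [0.913, -0.0, -0.407], [-0.0, -1.0, 0.0]]
contact_force: [0.0, -0.1, -0.6]
grip_width: 50.1
```

View pics/c3.png

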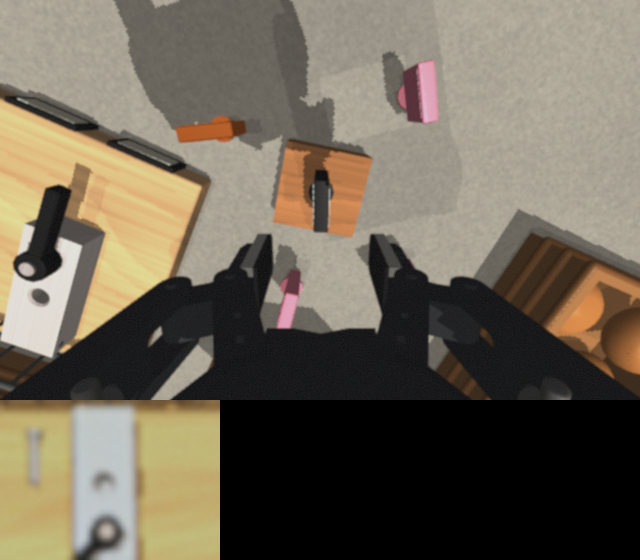

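The tag (columns 314–328, rows 171–231) is vertical in the view and centred between the jaws. In the inset, lever c is swung round. I'll check the tag's top centre numerically.

Run:
```python
from h import *
t=load('w2')
for v in(173,180,190,200,210,220,228): print(v,pt(t,321,v).round(1))
for u in(313,329): print(u,pt(t,u,215,78).round(1))
```

```text
173 [414.4 369.4  51.8]
180 [414.6 369.5  77.5]
190 [421.6 372.6  78.8]
200 [429.1 375.9  78.2]
210 [436.7 379.3  77.9]
220 [444.4 382.8  78. ]
228 [450.4 385.4  78.8]
313 [443.1 375.2  78. ]
329 [438.  386.8  78. ]
```

```bash
python3 -m pendant '[{"travel":[0.02,1.2,0],"roll":0},{"travel":[0.02,2.4,0],"roll":0},{"travel":[0.02,3.2,0],"roll":0},{"travel":[0.02,3.75,0],"roll":0},{"travel":[0.02,3.75,0],"roll":0},{"travel":[0.02,3.75,0],"roll":0}]'
python3 -m pendant '[{"travel":[0,0,0],"roll":0},{"travel":[0,0,0],"roll":0},{"travel":[0,0,0],"roll":0},{"travel":[0,0,0],"roll":0},{"travel":[0,0,0],"roll":0},{"travel":[0,0,0],"roll":0},{"travel":[0,0,0],"roll":0},{"travel":[0,0,0],"roll":0}]' 255 40
```

```text
time: 10.5
tcp_pos: [432.4, 377.2, 42.4]
eef_rot: [[-0.406, -0.001, -0.914], [0.914, -0.001, -0.406], [-0.0, -1.0, 0.001]]
contact_force: [1.0, -0.1, 1.1]
grip_width: 50.4
time: 11.17
tcp_pos: [432.8, 378.5, 43.8]
eef_rot: [[-0.407, 0.002, -0.914], [0.914, 0.001, -0.407], [0.0, -1.0, -0.002]]
contact_force: [-0.6, -2.0, 8.1]
grip_width: 11.7
```

```bash
python3 -m pendant '[{"travel":[0,-0.3,0],"roll":0},{"travel":[0,-0.7,0],"roll":0},{"travel":[0,-1.5,0],"roll":0},{"travel":[0,-2.8,0],"roll":0},{"travel":[0,-4,0],"roll":0},{"travel":[0,-4.8,0],"roll":0},{"travel":[0,-4.8,0],"roll":0}]'
python3 -m pendant '[{"travel":[-1,0,0.04],"roll":0.3},{"travel":[-2.2,0,0.1],"roll":0.6},{"travel":[-3.5,0,0.15],"roll":1},{"travel":[-4.8,0,0.2],"roll":1.5},{"travel":[-6.1,0,0.26],"roll":2},{"travel":[-7.4,0,0.32],"roll":2.5},{"travel":[-8.7,0,0.37],"roll":3},{"travel":[-10,0,0.43],"roll":3.5},{"travel":[-11.3,0,0.48],"roll":4},{"travel":[-12.6,0,0.54],"roll":4},{"travel":[-13.9,0,0.6],"roll":4},{"travel":[-15.2,0,0.65],"roll":4},{"travel":[-16.3,0,0.7],"roll":4},{"travel":[-17,0,0.73],"roll":4},{"travel":[-17.32,0,0.74],"roll":4},{"travel":[-17.32,0,0.74],"roll":4},{"travel":[-17.32,0,0.74],"roll":4}]'
python3 -c "
from h import *
snap('wrist','w3');print(env.read_state()['grip_width'])"
```

```text
time: 11.75
tcp_pos: [433.5, 379.2, 193.9]
eef_rot: [[-0.407, 0.007, -0.913], [0.913, 0.005, -0.407], [0.002, -1.0, -0.008]]
contact_force: [0.2, 0.3, -0.2]
grip_width: 11.7
time: 13.17
tcp_pos: [623.1, -105.2, 186.5]
eef_rot: [[0.0, -0.0, -1.0], [1.0, 0.0, 0.0], [0.0, -1.0, 0.0]]
contact_force: [0.8, -0.3, -1.5]
grip_width: 11.2
11.448452710704537
```

View pics/w3.png

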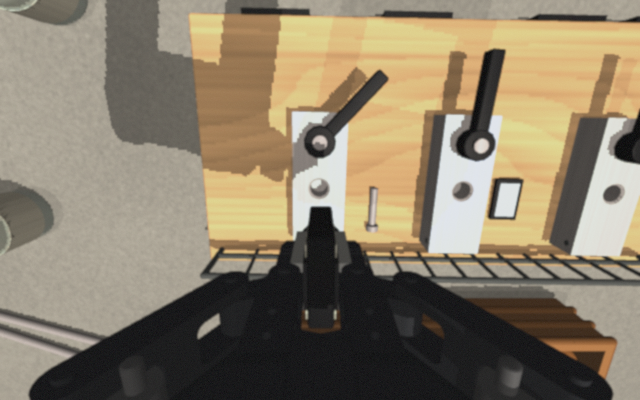

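Lever c is swung to about 45° and socket c is at about (319,187). The tag in the jaws starts at row 207. I'll measure the socket closely.

Run:
```python
from h import *
t=load('w3')
for p in((319,187.5),(320,142)): print(pt(t,*p,60 if p[1]>150 else 78).round(1))
crop('w3',290,350,160,240,7,'c4')
a=pt(t,320,142,78);b=pt(t,381,75,77);d=b-a
a2=pt(t,293,112,60);b2=pt(t,347,112,60);print(a2,b2)
print('lever ang',np.degrees(np.arctan2(d[1],d[0])),np.linalg.norm(d))
```

```text
[ 622.3 -106.5   60. ]
[ 577.8 -105.5   78. ]
[ 553.26777715 -129.3996474    60.        ] [553.31779273 -81.56647863  60.        ]
lever ang 137.22131990969748 72.25263367570902
```

View pics/c4.png

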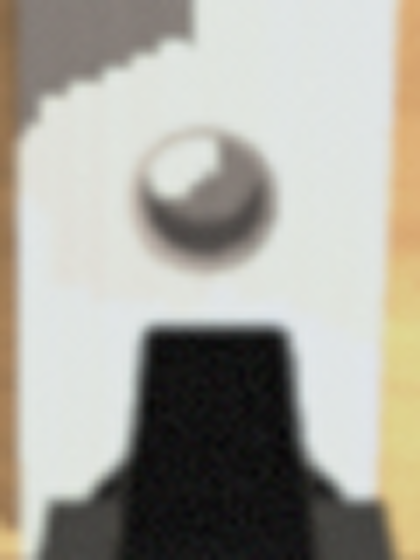

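```bash
python3 -m pendant '[{"travel":[-0.03,1,0.03],"roll":0},{"travel":[-0.03,2,0.03],"roll":0},{"travel":[-0.03,2.6,0.03],"roll":0},{"travel":[-0.03,3,0.03],"roll":0},{"travel":[-0.03,3,0.03],"roll":0},{"travel":[-0.03,3,0.03],"roll":0}]'
python3 -m pendant '[{"travel":[0,0.08,0],"roll":0},{"travel":[0,0.16,0],"roll":0},{"travel":[0,0.24,0],"roll":0},{"travel":[0,0.3,0],"roll":0},{"travel":[0,0.3,0],"roll":0}]'
```

```text
time: 13.72
tcp_pos: [622.4, -105.7, 97.0]
eef_rot: [[-0.001, 0.0, -1.0], [1.0, -0.0, -0.001], [-0.0, -1.0, -0.0]]
contact_force: [0.3, -0.6, -0.9]
grip_width: 11.3
time: 14.13
tcp_pos: [622.3, -106.5, 87.2]
eef_rot: [[0.0, -0.0, -1.0], [1.0, 0.0, 0.0], [0.0, -1.0, 0.0]]
contact_force: [0.3, -1.1, -1.3]
grip_width: 11.5
```

No resistance with the foot about 5 mm inside the mouth, so it is in the hole. Continuing down.

```bash
python3 -m pendant '[{"travel":[0,0.1,0],"roll":0},{"travel":[0,0.2,0],"roll":0},{"travel":[0,0.3,0],"roll":0},{"travel":[0,0.37,0],"roll":0},{"travel":[0,0.37,0],"roll":0}]'
python3 -m pendant '[{"travel":[0,0.06,0],"roll":0},{"travel":[0,0.1,0],"roll":0},{"travel":[0,0.1,0],"roll":0}]'
```

```text
time: 14.55
tcp_pos: [622.1, -106.5, 75.5]
eef_rot: [[0.0, -0.001, -1.0], [1.0, 0.0, 0.0], [0.0, -1.0, 0.001]]
contact_force: [-0.3, -0.6, 0.2]
grip_width: 11.5
time: 14.8
tcp_pos: [622.6, -106.5, 73.8]
eef_rot: [[-0.0, 0.001, -1.0], [1.0, -0.0, -0.0], [-0.0, -1.0, -0.001]]
contact_force: [-1.8, 1.0, 4.5]
grip_width: 11.7
```

```bash
python3 -m pendant '[{"travel":[0,0.04,0],"roll":0},{"travel":[0,0.04,0],"roll":0}]'
python3 -m pendant '[{"travel":[0,0,0],"roll":0},{"travel":[0,0,0],"roll":0},{"travel":[0,0,0],"roll":0},{"travel":[0,0,0],"roll":0},{"travel":[0,0,0],"roll":0},{"travel":[0,0,0],"roll":0}]' 120
python3 -m pendant '[{"travel":[0,-0.6,0],"roll":0},{"travel":[0,-1.5,0],"roll":0},{"travel":[0,-2.8,0],"roll":0},{"travel":[0,-4,0],"roll":0},{"travel":[0,-4,0.8],"roll":0},{"travel":[0,-4,1.8],"roll":0},{"travel":[0,-4,2],"roll":0},{"travel":[0,-4,2],"roll":0}]'
python3 - <<'E'
from h import *
w=snap('wrist','w4');t=snap('top','t4');s=snap('scene','s4')
o=np.zeros((600,800,3),np.uint8);o[:400,:640]=w['pixels'][:,:,::-1]
c=cv2.resize(s['pixels'][170:270,200:330,::-1],None,fx=2,fy=2);o[400:,:260]=c
c=cv2.resize(t['pixels'][130:210,270:400,::-1],None,fx=2.5,fy=2.5);o[400:,300:625]=c
cv2.imwrite('pics/c5.png',o)
E
```

```text
time: 14.97
tcp_pos: [622.6, -106.6, 73.8]
eef_rot: [[-0.0, 0.001, -1.0], [1.0, -0.0, -0.0], [-0.0, -1.0, -0.001]]
contact_force: [-7.3, 1.8, 15.4]
grip_width: 11.6
time: 15.47
tcp_pos: [622.3, -106.5, 71.9]
eef_rot: [[-0.0, -0.0, -1.0], [1.0, -0.0, -0.0], [-0.0, -1.0, 0.0]]
contact_force: [1.0, 0.1, 0.4]
grip_width: 45.4
time: 16.13
tcp_pos: [561.3, -106.5, 192.5]
eef_rot: [[0.0, 0.001, -1.0], [1.0, -0.0, 0.0], [-0.0, -1.0, -0.001]]
contact_force: [0.4, 0.5, 0.8]
grip_width: 45.1
```

View pics/c5.png

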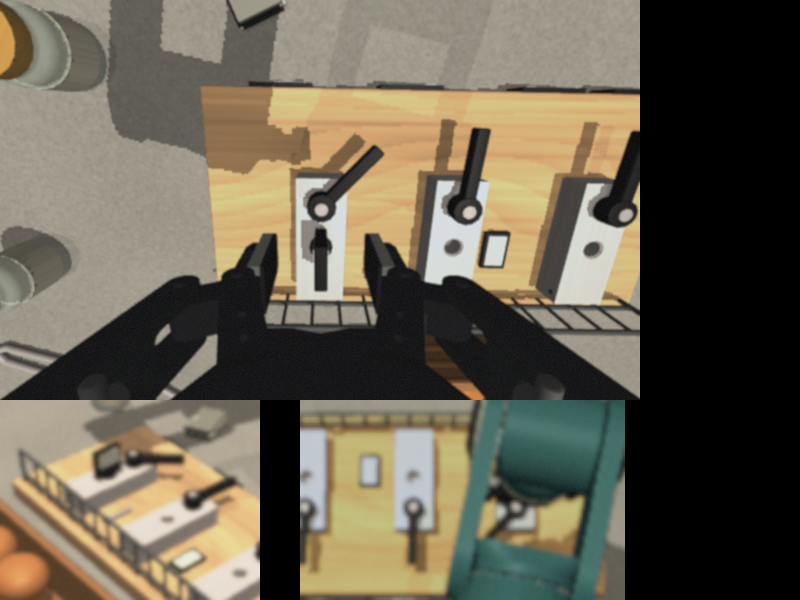

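The tag stands upright in socket c, with its plate top at (320,230)–(320,290), and lever c is swung round. I'll check the tag's top height (it should be 60+48=108) and the lever angle.

Run:
```python
from h import *
t=load('w4')
for v in range(236,292,9): print(v,pt(t,320,v).round(1))
a=pt(t,320,209,78);b=pt(t,378,152,77);d=b-a
print(a.round(1),b.round(1),180-np.degrees(np.arctan2(d[1],d[0])))
for h,e in(((468,209),(482,129)),):
    a=pt(t,*h,78);b=pt(t,*e,77);d=b-a;print('b',a.round(1),180-np.degrees(np.arctan2(d[1],d[0])))
```

```text
236 [ 602.1 -107.    85.2]
245 [ 601.5 -107.   105.5]
254 [ 608.3 -107.   108.9]
263 [ 617.3 -107.   108.1]
272 [ 626.  -107.   108.1]
281 [ 634.4 -107.   108.9]
290 [ 643.6 -107.   108.8]
[ 578.2 -107.    78. ] [525.6 -55.8  77. ] 44.24385126506334
b [578.3  30.3  78. ] 2.050907278354174
```

```bash
python3 -c "
from plant import env
print(env.sign_off())"
```

```text
the job is handed in; nothing more can be done
None
```

The job is done and handed in at about 16 s of the 72 s allowed. The right clamp (c) was the worn one, and the tag is now plugged into its socket.

- **Levers:** I pushed them left to right. Lever a held at about 9.4 N and lever b at about 11 N. Lever c gave way at about 2 N, and I swung it to its stop, where it reached about 9.3 N.
- **Tag:** I took the black tag from the wooden stand, pressed it into socket c until its collar seated (15 N reading), and let go.
- **Last checks:** The tag stands upright with its top at 108–109 mm, against 108 mm expected when fully in. Lever c reads 41–44° from its start before allowing for a clamp skew of about 1–2°. That is slightly over the 40° stop but within picture-reading error. The gripper was clear of everything.
- **Not measured:** I never aimed for the jars or box, and no picture showed them disturbed, but I did not measure their positions at the end.

No check failed. The one oddity was an upward force of 5–6 N while pushing lever a, probably finger friction.

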